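# Index the stop of a confectioner's portioning guide and lock it

## Task

Set the portion length on the nougat guide: with the fingertips, push the blue sliding stop along its rail until its spring plunger climbs over the first ridge of the red clip and drops into the notch between the clip's two ridges, and leave it seated there. Then push the orange-tipped lock lever fully over, away from the robot. Do not pinch the stop, leave the black plunger knob alone, and leave the sweets and shopware where they stand.

Things in the scene. Friction and masses are not known exactly. Their poses are not given: they have to be found in the camera images.
- guide: Portioning guide, screwed down. Origin on the table; x points across it away from the robot, y along the rail (robot's left at yaw 0; yaw within 0.25 rad). Brown wooden bed: x -70 to +50, y -200 to +200 mm, 14 mm high. Aluminium rail behind it: centre line x = +67.5, 35 mm wide, top at 30 mm. Steel end fence 50 mm high at y +182 to +200; beyond it a 6 mm plate carries the lock lever.
- stop (a joint): Travel of the blue stop, m, 0 to 0.25, growing towards the guide's +y (lever) end: the stop's centre is at guide y = -0.160 + value. Starts at 0 to 0.06, always on the -y side of the red clip. Rail friction about 1 N plus 4 N per m/s; it stays where it is left and cannot leave the rail. Mass about 0.4 kg (varies).
- stop_push: The -y half of the blue stop, an upright paddle across the bed; push its face that looks to -y. Origin 6 mm to -y of the stop's centre, 45.5 mm above the table; axes as the guide's. Paddle: x -65 to +50 mm, 18 to 73 mm above the table, pushed face 2 mm to -y of the origin (whole paddle 16 mm thick). Over the rail (x +50 to +85) a shoe, 36 to 52 mm high, reaches 6 mm further to -y.
- stop_far: The +y half of the blue stop, the mirror image of stop_push; origin 6 mm to +y of the stop's centre. Pressing on both halves at once counts as pinching.
- stop_pin (a point): Foot of the spring plunger at the stop's centre, over the rail's centre line, at rail-top height (30 mm above the table). It does not rise with the plunger.
- plunger (a joint): How far the spring plunger is raised, m: 0 on the bare rail and when seated in the notch, about 0.004 on top of a ridge. Its spring presses down with about 8 N. Pulling it above 0.009 counts as lifting it.
- plunger_knob: Black knob on top of the plunger, 24 mm across and 18 mm high, over the rail; its underside, the origin, is 78 mm above the table when the plunger is down. Not to be touched.
- notch: Red clip on the rail, 30 mm long; its place varies (guide y -20 to +70). Origin: middle of the notch, at rail-top height; axes as the guide's. Ridges 4 mm high, crests 6.3 mm either side. The climb starts about 15 mm before the centre and takes about 5 N of push; at the crest this falls to about nothing, and 1 to 3 mm further the plunger snaps in, centre within 1.5 mm. Pushing on, the second ridge resists with about 9 N.
- lock (a joint): Angle of the lock lever, rad: 0 leaning 0.5 rad towards the robot (start), 1.0 fully over, leaning 0.5 rad away from the robot (guide's +x), against its stop. Stays where it is left; takes about 1 N at the tip.
- lock_pivot (a point): Pivot of the lock lever, 28 mm above the table, at guide x +20, y +260 mm. It turns about the guide's y axis. Grey block below: 70 (x) x 50 (y) mm, top 31 mm above the table, with a 26 mm steel hub up to 41 mm.
- lock_tip (a point): Centre of the lever's orange ball, 26 mm in diameter, 80 mm from the pivot on a 10 mm steel stem.
- nougat: Gold wrapped nougat bar 90 x 30 x 22 mm lying across the bed near the fence, at guide y about +140 mm. Leave alone. Origin: centre of its underside, as for all the following.
- tin: Round tin, 60 mm across, 45 mm high, on the table before the bed. Leave alone.
- bowl: Blue bowl, 100 mm across, 40 mm high, on the table before the bed. Leave alone.
- candy_jar: White porcelain jar with blue lid, 100 mm across, 166 mm high, at the robot's right. Leave alone.
- gift_box: Red and white box 110 x 150 x 53 mm at the robot's right. Leave alone.
- palette: Spatula lying at the robot's left. Leave alone.

How it is judged:
By the outcome, as a careful person would: the job done as asked, in the order asked, and still so for the second after the job is handed in, with the robot touching nothing.
It also fails if it takes over 64 s, if anything falls off the work surface, if the arm or the gripper's body presses on something with over 40 N, if the wrist force passes 120 N, or if a joint passes its speed limit or range.

## Robot

A 6-joint arm with a two-finger parallel gripper is mounted at the origin on the work surface. World frame = base frame: x ahead of the robot, y to its left, z up, the work surface at z = 0. Lengths are in mm, angles in rad, forces in N, time in s.
With the tool pointing down it reaches from about 350 to 975 mm from the base axis. Payload 7.1 kg.
Tool frame: the origin (TCP) lies between the finger pads; the fingertips stand 19 mm ahead of it and the grasp point (between the pads) is the TCP; z points along the fingers, y is the line along which they close (so a half turn about z gives the same grasp; the last joint's range is limited). The gripper opens to 88 mm and grips with 3 to 60 N. Pads are 20 mm wide; open, the fingers measure 115 mm over their backs; the gripper's body (75 mm by 178 mm) begins 61 mm behind the grasp point.
Start: joints at [-1.159, 0.423, 1.63, -0, 1.089, -0.019], TCP at [261.014, -567.87, 241.675] pointing down, gripper open.
Joint ranges: [-3, 3], [-0.9, 2.11], [0.09, 2.58], [-1.31, 4.45], [0.11, 2.69], [-2.54, 2.54]. Speed limits (rad/s): [2.39, 2.39, 3.01, 3.14, 3.14, 3.14].

## Interface

Orientations are given as a rotation vector (axis times angle).
In Python, from workcell import ctrl gives the robot as it stands.
- The arm moves only by the tool arm_command, never from a script. Its argument "series" is a list of rows, each an object with "linear": the shift along the tool's x, y, z in m, a list of three; "turn": the turn about the tool's z in rad. A call has 1 to 10 rows; each row shifts and turns the commanded pose from where the row before left it, along the tool's axes as they then stand; what a row does not reach is not made up. A row lasts 1/10 s, in which the tool goes at most 50 mm and 8.59 degrees, less where a joint would pass 70% of its speed; a pose out of reach is approached as far as the arm can. A call with a gripper value outside its range is refused whole. "jaw" is the opening, from -1 (shut) to 1 (fully open), set as the call begins (left out, the last holds). The fingers move at their own pace and stop on an object; the grip force is fixed at half the most. Time passes only in rows, so rows that do not move let the fingers close. It gives the time, the measured TCP pose, the force, the opening and the grip force at its end, in the units of the state.
- ctrl.get_obs(): the state, without advancing time (a new reading comes with each control period).
- ctrl.get_image(name): name is "side" or "top" or "wrist"; returns a dict with "frame" (384x512x3 uint8, blue, green, red), "fx", "fy", "cx", "cy" (pixels), "k1" (the pictures are not rectified: a ray, as slopes to the right and down, at radius r is drawn at 1 + k1 r^2 times it, then the intrinsics apply), "rvec" (rotation vector, rad) and "tvec" (3), from world to camera coordinates, as OpenCV has them. Camera axes: x right, y down, z forward; pixel columns grow to the right and rows downward; lengths in mm; the calibration is good to about 2 mm. A picture is of the moment at which its call begins. There is no depth.
- ctrl.close_job(): hands the job in; it is judged then, once.
The state is a dict: "t": time; "qpos": joint angles; "qvel": joint speeds; "joint_torque": joint torques, N m; "ee_pos": TCP position; "orientation": TCP orientation; "ft_force": force on the tool from outside, world axes, zero at the start; "moment": the same for the moment, N m; "width": finger opening in mm; "grasp_force": force on a finger pad.
Only numpy, scipy, OpenCV 4.12 (cv2) and the standard library are available. Lean on these libraries where they do the work, as an engineer would, in place of code of your own. Each camera call takes 0.05 s, during which the arm holds its last target. There are 200 camera calls.

## Working session

There is one attempt and no reset: what is moved stays moved. The work goes in short steps, Python scripts to look and compute and a tool call to move; the robot and the scene stay as the last step left them, time stands still between calls to the robot, and variables do not carry over. Pictures are saved under pics/ and viewed, at most 10 in all, crops included, and the job is handed in when it is done.

Besides the shell and the picture viewer there is one more tool, called after "Call:" as name(argument=value, ...) on one line, values as JSON. arm_command: Moves the arm, as the interface text tells. Its arguments: {"type":"object","properties":{"series":{"type":"array"},"jaw":{"type":"number"}},"required":["series"]}

```bash
mkdir -p pics
cat > h.py <<'E'
import numpy as np, cv2, pickle
from workcell import ctrl
def K(c): return np.array([[c['fx'],0,c['cx']],[0,c['fy'],c['cy']],[0,0,1.]]), np.array([c['k1'],0,0,0,0.])
def snap(name,fn):
    c=ctrl.get_image(name); cv2.imwrite(f'pics/{fn}.png',c['frame']); pickle.dump(c,open(f'pics/{fn}.pkl','wb')); return c
def proj(c,P):
    k,d=K(c); return cv2.projectPoints(np.float64(P).reshape(-1,1,3),np.float64(c['rvec']),np.float64(c['tvec']),k,d)[0][:,0]
def ray(c,uv,z):
    k,d=K(c); n=cv2.undistortPoints(np.float64(uv).reshape(-1,1,2),k,d)[:,0]
    R=cv2.Rodrigues(np.float64(c['rvec']))[0]; o=-R.T@np.float64(c['tvec']).ravel()
    v=np.c_[n,np.ones(len(n))]@R; return o+v*((z-o[2])/v[:,2])[:,None]
E
python3 - <<'E'
from h import *
a=snap('top','t0')['frame'];b=snap('side','s0')['frame']
for n in('t0','s0'):
    c=pickle.load(open(f'pics/{n}.pkl','rb'));R=cv2.Rodrigues(np.float64(c['rvec']))[0];print(n,-R.T@np.float64(c['tvec']).ravel(),R[2],c['k1'],c['fx'])
cv2.imwrite('pics/t0b.png',cv2.resize(a,(800,600),interpolation=cv2.INTER_CUBIC));cv2.imwrite('pics/s0b.png',cv2.resize(b,(800,600),interpolation=cv2.INTER_CUBIC))
o=ctrl.get_obs();print(o)
E
```

```text
t0 [ 474.0336961    14.08856861 1574.34557966] [ 0.0290998  -0.00817141 -0.99954311] -0.12519740116675068 475.35346915208015
s0 [  30.91587602 -981.58349266  761.14186521] [ 0.3811872   0.76302042 -0.52201164] -0.021058790907761644 363.22152713844565
{'t': 0.1, 'qpos': array([-1.15901593e+00,  4.23745727e-01,  1.63062846e+00, -2.02175425e-06,
        1.08864338e+00, -1.90531778e-02]), 'qvel': array([-0.0016504 , -0.00044928, -0.00226998, -0.00043565,  0.00221402,
        0.0002912 ]), 'joint_torque': array([-3.69684903e-04, -5.45616388e+01, -2.74324518e+01,  6.45411713e-02,
        1.87416474e-02, -1.66822588e-05]), 'ee_pos': array([ 260.81016729, -567.43107777,  240.98525743]), 'orientation': array([-3.06761702e+00, -6.71232663e-01,  4.39253581e-04]), 'ft_force': array([ 0.6105111 , -0.37083629, -0.16037827]), 'moment': array([ 0.04429941, -0.02613041, -0.01576095]), 'grasp_force': 0.0, 'width': 87.57016358762407}
```

View pics/t0b.png

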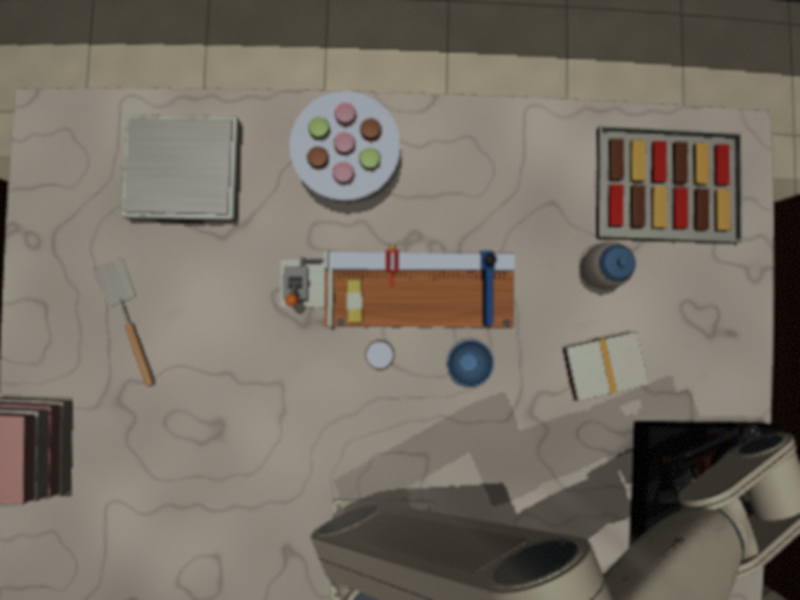

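View pics/s0b.png

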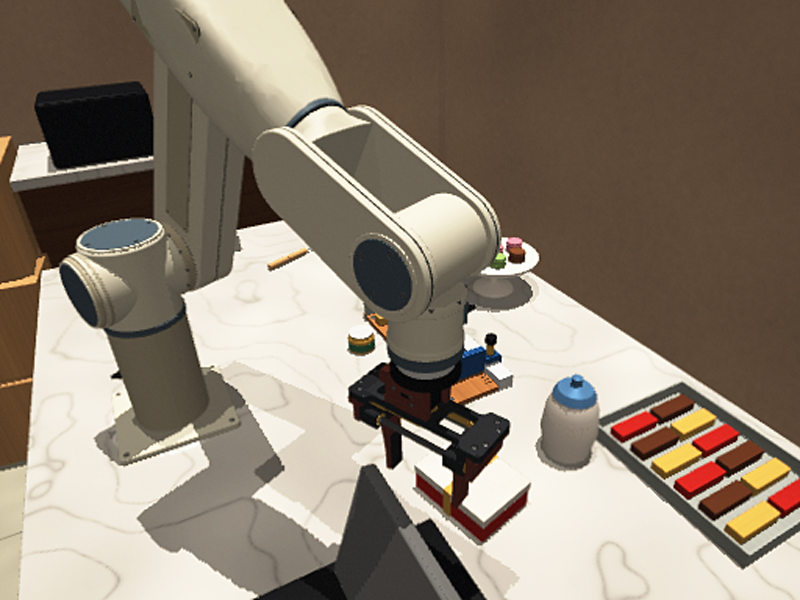

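The top view (800x600 scale) shows the guide almost square on: bed corners about (514,327) and (514,270), stop at (488,288), clip at (392,262), fence x≈329, and orange tip (292,298). The bowl is at (470,362) and the tin at (380,354). I'll zoom in for measuring.

Run:
```python
from h import *
c=pickle.load(open('pics/t0.pkl','rb'));f=c['frame']
cv2.imwrite('pics/t0c.png',cv2.resize(f[150:250,170:340],None,fx=4.7,fy=4.7,interpolation=cv2.INTER_CUBIC))
hsv=cv2.cvtColor(f,cv2.COLOR_BGR2HSV);H,S,V=cv2.split(hsv)
m=((H>3)&(H<18)&(S>110)&(V>60)).astype(np.uint8);m[:150]=0;m[225:]=0;m[:,:205]=0;m[:,340:]=0
cn=max(cv2.findContours(cv2.morphologyEx(m,cv2.MORPH_CLOSE,np.ones((9,9))),0,2)[0],key=cv2.contourArea);print('bed',cv2.minAreaRect(cn),ray(c,cv2.boxPoints(cv2.minAreaRect(cn)),14).round(1))
for n,(mm,r,z) in dict(red=(((H<6)|(H>174))&(S>130),(150,190,235,265),32),blue=((H>100)&(H<125)&(S>130),(150,212,295,325),73),orange=((H>3)&(H<14)&(S>170),(180,200,180,196),98)).items():
    k=np.zeros_like(m);a,b,d,e=r;k[a:b,d:e]=mm[a:b,d:e];ys,xs=np.nonzero(k);p=np.array([xs.mean(),ys.mean()]);print(n,len(xs),p,xs.min(),xs.max(),ys.min(),ys.max(),ray(c,p,z).round(1))
```

```text
bed ((267.5, 190.5), (35.0, 119.0), 90.0) [[ 591.1  138.3   14. ]
 [ 601.9 -254.3   14. ]
 [ 486.3 -256.7   14. ]
 [ 476.   135.    14. ]]
red 50 [250.46 168.96] 247 254 160 180 [[606.6  -0.8  32. ]]
blue 207 [311.73429952 185.35748792] 309 314 162 206 [[ 556.4 -196.1   73. ]]
orange 29 [186.62068966 191.51724138] 184 189 189 194 [[525.3 196.5  98. ]]
```

View pics/t0c.png

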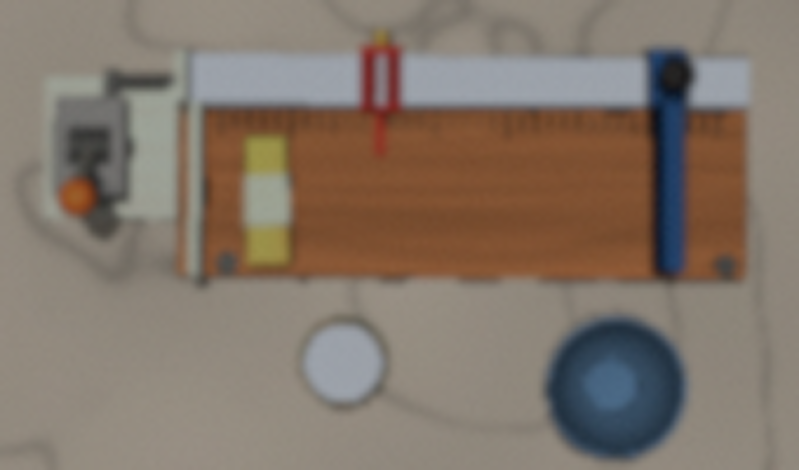

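The crop (4.7x, offset 170,150) shows the bed corners at (745,279) and (178,276) and the rail's outer corners at (750,57) and (190,53). The clip spans x 362–400, the paddle spans about 655–686, and the orange ball is at (78,196).

```bash
cat >> h.py <<'E'
def g2w(p,P):
    P=np.float64(P).reshape(-1,3); s,c=np.sin(p[2]),np.cos(p[2]); return np.c_[p[0]+c*P[:,0]-s*P[:,1],p[1]+s*P[:,0]+c*P[:,1],P[:,2]]
E
python3 - <<'E'
from h import *
from scipy.optimize import least_squares
c=pickle.load(open('pics/t0.pkl','rb'))
G=[[-70,-200,14],[85,-200,30],[50,-200,30],[-70,200,14],[85,182,30],[50,182,30]]
cr=lambda u:(np.float64(u)+.5)/4.7-.5+[170,150]
U=cr([[745,279],[750,57],[748,108],[178,276],[190,53],[203,107]])
r=least_squares(lambda p:(proj(c,g2w(p,G))-U).ravel(),[550,-50,0],loss='soft_l1',x_scale=[1,1,.01]);p=r.x
print('guide',p,r.fun.reshape(-1,2).round(2))
# 1-D fits along guide y
f=lambda pts,u,lo: least_squares(lambda q:(proj(c,g2w(p,[[x,q[0]+dy,z] for x,dy,z in pts]))-cr(u))[:,0],[lo],x_scale=10)
r=f([(67.5,15,34),(67.5,-15,34)],[[362,80],[400,80]],0);print('notch y',r.x,r.fun)
r=f([(-65,8,73),(-65,-8,73),(40,8,73),(40,-8,73)],[[655,272],[683,272],[657,110],[686,110]],0);print('stop y',r.x,r.fun)
tip=[20+80*np.sin(-.5),260,28+80*np.cos(.5)];print('tip px',(proj(c,g2w(p,tip))-[170,150]+.5)*4.7-.5, g2w(p,tip),g2w(p,[20+80*np.sin(.5),260,tip[2]]))
for n,u,z in(('bowl',(616,387),40),('tin',(344,362),45),('nougat',(268,200),22)):print(n,ray(c,cr([u]),z).round(0))
np.save('guide.npy',p)
o=cv2.resize(c['frame'][150:250,170:340],None,fx=4.7,fy=4.7,interpolation=cv2.INTER_CUBIC)
s=pickle.load(open('pics/s0.pkl','rb'));print('side stop/jar ok')
E
```

```text
guide [ 5.48227646e+02 -5.94152997e+01  2.36004043e-02] [[ 0.15  0.08]
 [-0.2  -0.03]
 [ 0.28 -0.23]
 [-0.69  0.4 ]
 [ 2.16  0.28]
 [-0.67 -0.5 ]]
notch y [56.58227432] [-0.57322799  0.57345271]
stop y [-138.4034316] [ 0.75516888 -0.18147909  0.29205848 -0.8683249 ]
tip px [[ 74.51189099 199.23605429]] [[523.74317826 200.07917373  98.20660495]] [[600.42990303 201.88934753  98.20660495]]
bowl [[ 407. -168.   40.]]
tin [[419.  19.  45.]]
nougat [[529.  75.  22.]]
side stop/jar ok
```

Guide fit: origin (548.2, -59.4), yaw 0.0236. The stop is at guide y -138 and the notch at +56.6, and the predicted lever tip pixel is within 4 zoomed px of the observed ball. Plan: turn so that tool x = guide +y and tool y = guide +x, with the jaw shut.

Call:
arm_command(series=[{"linear":[0,0,0],"turn":-0.1455},{"linear":[0,0,0],"turn":-0.1455},{"linear":[0,0,0],"turn":-0.1455},{"linear":[0,0,0],"turn":-0.1455},{"linear":[0,0,0],"turn":-0.1455},{"linear":[0,0,0],"turn":-0.1455},{"linear":[0,0,0],"turn":-0.1455},{"linear":[0,0,0],"turn":-0.1455}], jaw=-1)

```text
t: 0.9
ee_pos: [260.9, -567.6, 241.2]
orientation: [-2.187, -2.254, -0.001]
ft_force: [-0.3, -0.4, 0.1]
width: 27.1
grasp_force: 0.0
```

Call:
arm_command(series=[{"linear":[0.032,0.032,0],"turn":0},{"linear":[0.032,0.032,0],"turn":0},{"linear":[0.032,0.032,0],"turn":0},{"linear":[0.032,0.032,0],"turn":0},{"linear":[0.032,0.032,0],"turn":0},{"linear":[0.032,0.032,0],"turn":0},{"linear":[0.032,0.032,0],"turn":0},{"linear":[0.032,0.032,0],"turn":0},{"linear":[0.032,0.032,0],"turn":0},{"linear":[0.032,0.032,0],"turn":0}])

```text
t: 1.9
ee_pos: [574.1, -238.6, 241.4]
orientation: [-2.194, -2.248, 0.0]
ft_force: [0.6, -0.5, 0.8]
width: 0.4
grasp_force: 0.0
```

```bash
cat >> h.py <<'E'
def st():
    p=np.load('guide.npy');o=ctrl.get_obs();R=cv2.Rodrigues(o['orientation'])[0];s,c=np.sin(p[2]),np.cos(p[2]);d=o['ee_pos'][:2]-p[:2]
    print('t',o['t'],'guide xyz',(c*d[0]+s*d[1]).round(1),(-s*d[0]+c*d[1]).round(1),o['ee_pos'][2].round(1),'yawerr',(np.arctan2(R[1,0],R[0,0])-np.pi/2-p[2]).round(4),'w',o['width'],'F',o['ft_force'].round(1))
E
python3 - <<'E'
from h import *
import time
st();c=snap('top','t1');snap('wrist','w1')
cv2.imwrite('pics/t1c.png',cv2.resize(c['frame'][130:260,170:370],None,fx=4,fy=4,interpolation=cv2.INTER_CUBIC))
E
```

```text
t 1.9 guide xyz 21.7 -179.8 241.4 yawerr 0.0005 w 0.4229524867199708 F [ 0.6 -0.5  0.8]
```

View pics/w1.png

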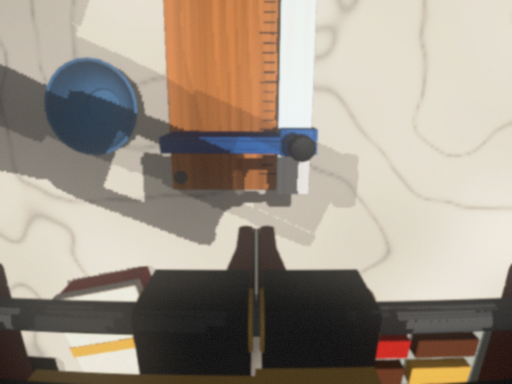

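The wrist view shows the paddle's near edge at row ~154 between columns 160 and 318, the knob at (299,147), the bed's near-left corner at (173,190) and the rail corner at (308,193). I'll check the fit against it.

Run:
```python
from h import *
c=pickle.load(open('pics/w1.pkl','rb'));p=np.load('guide.npy')
for n,P in dict(bed=[-70,-200,14],bedR=[50,-200,14],rail=[85,-200,30],padL=[-65,-146.4,73],padLfar=[-65,-130.4,73],padC=[0,-146.4,73],knob=[67.5,-138.4,96]).items(): print(n,proj(c,g2w(p,P)).round(1))
R=cv2.Rodrigues(np.float64(c['rvec']))[0];print(-R.T@np.float64(c['tvec']).ravel())
```

```text
bed [[172.7 186. ]]
bedR [[276.1 186.1]]
rail [[308.4 189.8]]
padL [[159.5 147.4]]
padLfar [[158.3 130.4]]
padC [[228.  147.2]]
knob [[303.2 142. ]]
[ 575.91451037 -159.9720141   384.83697991]
```

Call:
arm_command(series=[{"linear":[0,0,0.03],"turn":0},{"linear":[0,0,0.03],"turn":0},{"linear":[0,0,0.03],"turn":0},{"linear":[0,0,0.03],"turn":0},{"linear":[0,0,0.03],"turn":0},{"linear":[0,0,0.02],"turn":0},{"linear":[0,0,0.01],"turn":0},{"linear":[0,0,0],"turn":0}])

```text
t: 2.8
ee_pos: [571.9, -240.4, 60.3]
orientation: [-2.193, -2.245, 0.002]
ft_force: [-0.3, -0.1, 1.1]
width: 0.5
grasp_force: 0.0
```

Call:
arm_command(series=[{"linear":[0.005,0,0],"turn":0},{"linear":[0.005,0,0],"turn":0},{"linear":[0.004,0,0],"turn":0},{"linear":[0.003,0,0],"turn":0},{"linear":[0.003,0,0],"turn":0},{"linear":[0.003,0,0],"turn":0},{"linear":[0.003,0,0],"turn":0},{"linear":[0.003,0,0],"turn":0},{"linear":[0.003,0,0],"turn":0},{"linear":[0.003,0,0],"turn":0}])

```text
t: 3.8
ee_pos: [572.5, -205.1, 61.7]
orientation: [2.195, 2.248, 0.0]
ft_force: [0.4, -1.6, -0.0]
width: 0.5
grasp_force: 0.6
```

Call:
arm_command(series=[{"linear":[0.005,0,0],"turn":0},{"linear":[0.006,0,0],"turn":0},{"linear":[0.006,0,0],"turn":0},{"linear":[0.006,0,0],"turn":0},{"linear":[0.006,0,0],"turn":0},{"linear":[0.006,0,0],"turn":0},{"linear":[0.006,0,0],"turn":0},{"linear":[0.006,0,0],"turn":0},{"linear":[0.006,0,0],"turn":0},{"linear":[0.004,0,0],"turn":0}])

```text
t: 4.8
ee_pos: [570.9, -147.7, 61.6]
orientation: [-2.194, -2.248, 0.0]
ft_force: [-0.4, -1.1, 0.3]
width: 0.1
grasp_force: 0.6
```

Run:
```python
from h import *
st();snap('wrist','w2')
```

```text
t 4.8 guide xyz 20.6 -88.8 61.6 yawerr 0.0007 w 0.1353256320457841 F [-0.4 -1.1  0.3]
```

View pics/w2.png

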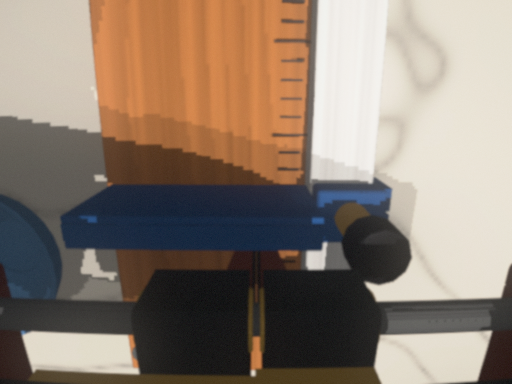

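The paddle is being pushed with the fingertips against its -y face, and the knob at (375,248) is clear, since the body is 22 mm above its top. I'll go on to just short of the clip.

Call:
arm_command(series=[{"linear":[0.006,0,0],"turn":0},{"linear":[0.006,0,0],"turn":0},{"linear":[0.006,0,0],"turn":0},{"linear":[0.006,0,0],"turn":0},{"linear":[0.006,0,0],"turn":0},{"linear":[0.006,0,0],"turn":0},{"linear":[0.006,0,0],"turn":0},{"linear":[0.006,0,0],"turn":0},{"linear":[0.006,0,0],"turn":0},{"linear":[0.004,0,0],"turn":0}])

```text
t: 5.85
ee_pos: [569.6, -89.7, 61.6]
orientation: [-2.194, -2.248, 0.0]
ft_force: [-0.6, -0.9, -1.5]
width: 0.1
grasp_force: 0.6
```

Call:
arm_command(series=[{"linear":[0.005,0,0],"turn":0},{"linear":[0.005,0,0],"turn":0},{"linear":[0.005,0,0],"turn":0},{"linear":[0.005,0,0],"turn":0},{"linear":[0.005,0,0],"turn":0},{"linear":[0.004,0,0],"turn":0},{"linear":[0.003,0,0],"turn":0},{"linear":[0.002,0,0],"turn":0},{"linear":[0.001,0,0],"turn":0},{"linear":[0,0,0],"turn":0}])

```text
t: 6.85
ee_pos: [568.9, -55.2, 61.7]
orientation: [-2.195, -2.248, -0.0]
ft_force: [0.1, -0.2, 0.1]
width: 0.4
grasp_force: 0.0
```

Run:
```python
from h import *
st();snap('wrist','w3')
```

```text
t 6.85 guide xyz 20.7 3.7 61.7 yawerr 0.0004 w 0.43886989963373063 F [ 0.1 -0.2  0.1]
```

View pics/w3.png

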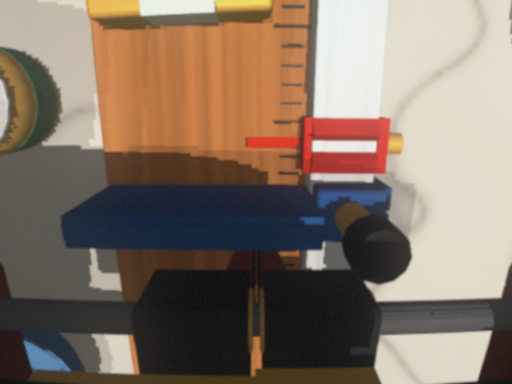

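The clip is ahead, at rows 117–172 with its notch at about (347,146), and the paddle's far top edge is at row 184.

Run:
```python
from h import *
c=pickle.load(open('pics/w3.pkl','rb'));p=np.load('guide.npy')
def gy(uv,z):
    w=ray(c,[uv],z)[0];d=w[:2]-p[:2];s,k=np.sin(p[2]),np.cos(p[2]);return (k*d[0]+s*d[1]).round(1),(-s*d[0]+k*d[1]).round(1)
for n,u,z in(('clip far',(347,117),31),('clip near',(347,172.5),31),('notch',(347,146),30),('pointer',(270,142),15),('padtop far',(220,184.5),73),('padtop near',(220,219),73)):print(n,gy(u,z))
```

```text
clip far (np.float64(67.9), np.float64(68.6))
clip near (np.float64(69.9), np.float64(39.3))
notch (np.float64(69.2), np.float64(53.4))
pointer (np.float64(28.9), np.float64(53.5))
padtop far (np.float64(6.0), np.float64(43.7))
padtop near (np.float64(5.5), np.float64(28.5))
```

The camera sits on the +y side, so row 219 is the far top edge (y 28.5). That puts the stop's centre at about 21 and the notch at about 54, with climb starting after +17 mm and the crest at about +26.

Call:
arm_command(series=[{"linear":[0.002,0,0],"turn":0},{"linear":[0.002,0,0],"turn":0},{"linear":[0.002,0,0],"turn":0},{"linear":[0.002,0,0],"turn":0},{"linear":[0.002,0,0],"turn":0},{"linear":[0.002,0,0],"turn":0},{"linear":[0.002,0,0],"turn":0},{"linear":[0.002,0,0],"turn":0},{"linear":[0.001,0,0],"turn":0},{"linear":[0.001,0,0],"turn":0}])

```text
t: 7.9
ee_pos: [568.4, -37.3, 61.7]
orientation: [2.194, 2.248, -0.0]
ft_force: [-0.4, -4.3, 1.4]
width: 0.2
grasp_force: 2.1
```

Call:
arm_command(series=[{"linear":[0.001,0,0],"turn":0},{"linear":[0.001,0,0],"turn":0},{"linear":[0.001,0,0],"turn":0}])

```text
t: 8.2
ee_pos: [568.4, -35.1, 61.7]
orientation: [2.194, 2.247, -0.001]
ft_force: [0.4, -7.0, 0.1]
width: 0.4
grasp_force: 3.1
```

Call:
arm_command(series=[{"linear":[0.001,0,0],"turn":0},{"linear":[0.001,0,0],"turn":0}])

```text
t: 8.4
ee_pos: [568.3, -33.1, 61.7]
orientation: [2.194, 2.247, -0.001]
ft_force: [0.0, -6.4, -0.2]
width: 0.7
grasp_force: 3.2
```

Call:
arm_command(series=[{"linear":[0.001,0,0],"turn":0},{"linear":[0.001,0,0],"turn":0}])

```text
t: 8.6
ee_pos: [568.3, -31.1, 61.7]
orientation: [2.194, 2.247, -0.001]
ft_force: [0.6, -6.4, 1.3]
width: 0.6
grasp_force: 2.8
```

Call:
arm_command(series=[{"linear":[0.001,0,0],"turn":0}])

```text
t: 8.7
ee_pos: [568.3, -29.9, 61.7]
orientation: [2.194, 2.247, -0.0]
ft_force: [0.8, -3.6, 1.0]
width: 0.2
grasp_force: 1.5
```

Call:
arm_command(series=[{"linear":[0.001,0,0],"turn":0}])

```text
t: 8.8
ee_pos: [568.1, -28.3, 61.7]
orientation: [-2.195, -2.247, -0.0]
ft_force: [0.5, 1.3, 0.0]
width: 0.4
grasp_force: 0.0
```

Call:
arm_command(series=[{"linear":[0,0,0],"turn":0},{"linear":[0,0,0],"turn":0}])

```text
t: 9.0
ee_pos: [567.8, -28.0, 61.5]
orientation: [-2.194, -2.248, 0.0]
ft_force: [-0.1, 0.2, 0.7]
width: 0.6
grasp_force: 0.0
```

Run:
```python
from h import *
st();c=snap('wrist','w4');a=pickle.load(open('pics/w3.pkl','rb'))['frame']
# paddle top edges in a column strip (brightness profile), before vs now
for f in(a,c['frame']):
    g=f[200:262,120:220].astype(float).mean(1);b=g[:,0];d=np.abs(np.diff(g.sum(1)));print([(int(i+200.5),int(d[i])) for i in np.argsort(d)[-5:]])
cv2.imwrite('pics/w4c.png',cv2.resize(c['frame'][90:290,230:430],None,fx=3,fy=3,interpolation=cv2.INTER_CUBIC))
```

```text
t 9.0 guide xyz 20.3 30.9 61.5 yawerr 0.0005 w 0.6469379884198967 F [-0.1  0.2  0.7]
[(215, 4), (250, 5), (216, 6), (249, 9), (248, 10)]
[(209, 4), (202, 4), (234, 4), (236, 8), (235, 9)]
```

View pics/w4c.png

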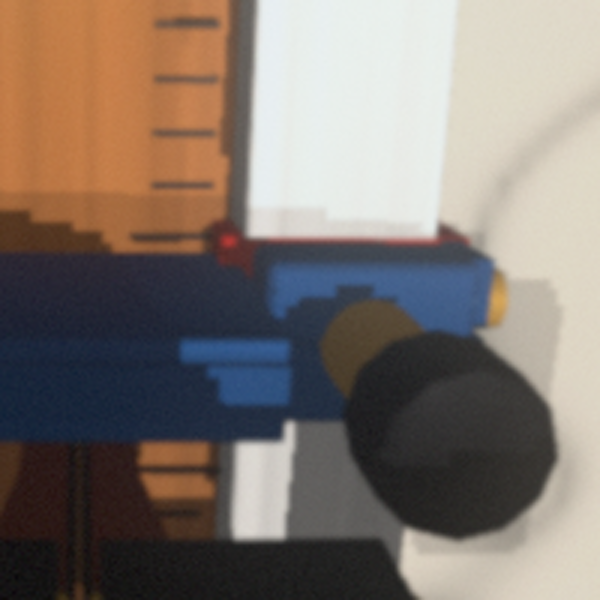

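The paddle edge jumped about 13 rows (~7 mm) ahead of the fingers as the force fell to zero, and its shoe now covers the clip symmetrically, so it has snapped into the notch. I'll back off, lift clear and check.

Call:
arm_command(series=[{"linear":[-0.005,0,0],"turn":0},{"linear":[-0.01,0,0],"turn":0},{"linear":[0,0,-0.02],"turn":0},{"linear":[0,0,-0.03],"turn":0},{"linear":[0,0,-0.03],"turn":0},{"linear":[0,0,-0.03],"turn":0},{"linear":[0,0,0],"turn":0}])

```text
t: 9.75
ee_pos: [571.0, -44.4, 175.7]
orientation: [2.191, 2.243, 0.007]
ft_force: [0.7, -0.4, -0.3]
width: 0.3
grasp_force: 0.0
```

Call:
arm_command(series=[{"linear":[0.02,-0.01,0],"turn":0},{"linear":[0.03,-0.01,0],"turn":0},{"linear":[0.03,-0.01,0],"turn":0},{"linear":[0.03,-0.01,0],"turn":0},{"linear":[0.03,-0.01,0],"turn":0},{"linear":[0.03,-0.01,0],"turn":0},{"linear":[0.03,-0.01,0],"turn":0},{"linear":[0.024,-0.01,0],"turn":0},{"linear":[0.02,-0.005,0],"turn":0},{"linear":[0,0,0],"turn":0}])

```text
t: 10.75
ee_pos: [476.9, 199.7, 171.0]
orientation: [-2.192, -2.25, 0.001]
ft_force: [-0.1, -0.1, 0.9]
width: 0.1
grasp_force: 0.0
```

Run:
```python
from h import *
st();w=snap('wrist','w5');c=snap('top','t2');s=snap('side','s2')
o=cv2.resize(s['frame'][185:275,225:345],None,fx=4,fy=4,interpolation=cv2.INTER_CUBIC)
p=np.load('guide.npy')
q=cv2.resize(c['frame'][150:220,170:340],None,fx=4,fy=4,interpolation=cv2.INTER_CUBIC)[:,:320]
im=np.zeros((600,800,3),np.uint8);im[:360,:480]=o;im[:280,480:]=q;im[280:592,480:]=0;x=cv2.resize(w['frame'],(320,240));im[300:540,480:]=x
cv2.imwrite('pics/m5.png',im)
print('side knob pred',(proj(s,g2w(p,[[67.5,y,96] for y in(51,56,61)]))-[225,185])*4)
print('ball in wrist',proj(w,g2w(p,[20-38.4,260,98.2]))*[320/512,240/384]+[480,300])
```

```text
t 10.75 guide xyz -65.2 260.8 171.0 yawerr 0.0027 w 0.12189289468439679 F [-0.1 -0.1  0.9]
side knob pred [[229.12516153  12.44572945]
 [226.20408216  10.05790015]
 [223.29962388   7.68368778]]
ball in wrist [[682.34938943 431.60303204]]
```

View pics/m5.png

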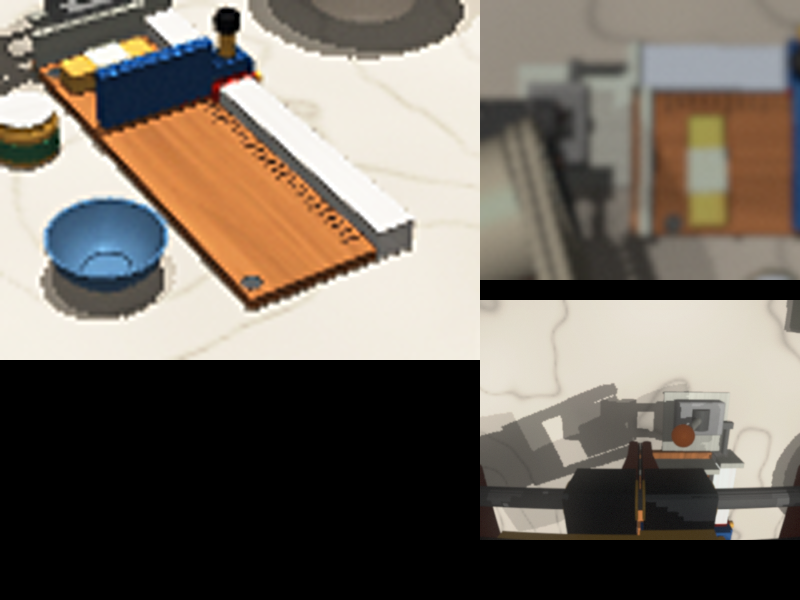

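Side view: the stop stands over the clip with its knob at (227,20), down at its resting height, and the nougat, bowl and tin are undisturbed. The wrist view (lower right) shows the orange ball at (683,436) against a predicted (682,432). I'll lower beside the ball and push +x (tool y).

Call:
arm_command(series=[{"linear":[0,0,0.025],"turn":0},{"linear":[0,0,0.025],"turn":0},{"linear":[0,0,0.021],"turn":0},{"linear":[0,0.005,0],"turn":0},{"linear":[0,0.005,0],"turn":0},{"linear":[0,0.005,0],"turn":0},{"linear":[0,0.005,0],"turn":0},{"linear":[0,0.005,0],"turn":0},{"linear":[0,0.005,0],"turn":0}])

```text
t: 11.8
ee_pos: [507.9, 199.3, 101.2]
orientation: [-2.195, -2.248, 0.0]
ft_force: [-1.8, 0.2, 1.8]
width: 0.8
grasp_force: 1.1
```

Call:
arm_command(series=[{"linear":[0,0.005,0],"turn":0},{"linear":[0,0.005,0],"turn":0},{"linear":[0,0.005,0],"turn":0},{"linear":[0,0.005,0],"turn":0},{"linear":[0,0.005,0],"turn":0},{"linear":[0,0.005,0],"turn":0},{"linear":[0,0.005,0],"turn":0},{"linear":[0,0.005,0],"turn":0},{"linear":[0,0.005,0],"turn":0},{"linear":[0,0.005,0],"turn":0}])

```text
t: 12.8
ee_pos: [558.1, 200.5, 100.6]
orientation: [-2.195, -2.248, 0.0]
ft_force: [-0.8, -0.7, 0.4]
width: 0.4
grasp_force: 0.4
```

Call:
arm_command(series=[{"linear":[0,0.003,0],"turn":0},{"linear":[0,0.003,0],"turn":0},{"linear":[0,0.002,0],"turn":0}])

```text
t: 13.1
ee_pos: [565.7, 200.6, 100.5]
orientation: [-2.194, -2.248, 0.0]
ft_force: [-0.5, -0.1, 0.0]
width: 0.2
grasp_force: 0.4
```

```bash
python3 -c "
from h import *
st()"
```

```text
t 13.1 guide xyz 23.6 259.6 100.5 yawerr 0.0004 w 0.22119146690069863 F [-0.5 -0.1  0. ]
```

Next, 2 mm rows until the lever meets its stop (expected near TCP guide x ≈ 32).

Call:
arm_command(series=[{"linear":[0,0.002,0],"turn":0},{"linear":[0,0.002,0],"turn":0},{"linear":[0,0.002,0],"turn":0}])

```text
t: 13.4
ee_pos: [571.7, 200.8, 100.6]
orientation: [-2.194, -2.248, 0.0]
ft_force: [-0.4, -0.2, -0.9]
width: 0.7
grasp_force: 0.4
```

Call:
arm_command(series=[{"linear":[0,0.001,0],"turn":0},{"linear":[0,0.001,0],"turn":0}])

```text
t: 13.6
ee_pos: [573.7, 200.8, 100.7]
orientation: [-2.195, -2.248, 0.0]
ft_force: [-0.1, -0.4, -0.6]
width: 0.4
grasp_force: 0.4
```

Call:
arm_command(series=[{"linear":[0,0.001,0],"turn":0},{"linear":[0,0.001,0],"turn":0}])

```text
t: 13.8
ee_pos: [575.7, 200.9, 100.7]
orientation: [-2.195, -2.248, 0.0]
ft_force: [-0.8, 0.1, -0.3]
width: 0.5
grasp_force: 0.5
```

Call:
arm_command(series=[{"linear":[0,0.001,0],"turn":0},{"linear":[0,0.001,0],"turn":0},{"linear":[0,0.001,0],"turn":0}])

```text
t: 14.1
ee_pos: [578.7, 201.0, 100.7]
orientation: [2.195, 2.248, 0.0]
ft_force: [-2.0, -0.4, -0.3]
width: 0.4
grasp_force: 0.4
```

Call:
arm_command(series=[{"linear":[0,0.001,0],"turn":0},{"linear":[0,0.001,0],"turn":0}])

```text
t: 14.3
ee_pos: [579.3, 200.9, 100.5]
orientation: [-2.194, -2.246, 0.004]
ft_force: [-8.5, 1.6, 5.0]
width: 0.2
grasp_force: 4.3
```

Call:
arm_command(series=[{"linear":[0,0.001,0],"turn":0},{"linear":[0,0.001,0],"turn":0}])

```text
t: 14.5
ee_pos: [579.6, 200.9, 100.4]
orientation: [-2.192, -2.245, 0.009]
ft_force: [-14.8, 1.1, 8.7]
width: 0.9
grasp_force: 7.6
```

The lever is hard against its stop (15 N, no further travel). I'll back off, lift and verify.

Call:
arm_command(series=[{"linear":[0,-0.005,0],"turn":0},{"linear":[0,-0.02,0],"turn":0},{"linear":[0,-0.02,0],"turn":0},{"linear":[0,-0.02,-0.02],"turn":0},{"linear":[0,-0.02,-0.03],"turn":0},{"linear":[0,-0.03,-0.03],"turn":0},{"linear":[0,-0.03,-0.03],"turn":0},{"linear":[0,-0.03,-0.03],"turn":0},{"linear":[0,-0.03,-0.03],"turn":0},{"linear":[0,0,0],"turn":0}])

```text
t: 15.5
ee_pos: [377.1, 196.7, 274.3]
orientation: [2.192, 2.248, 0.01]
ft_force: [0.1, 0.4, -0.0]
width: 0.3
grasp_force: 0.0
```

Run:
```python
from h import *
st();w=snap('wrist','w6');c=snap('top','t3');s=snap('side','s3');p=np.load('guide.npy')
im=np.zeros((600,800,3),np.uint8)
im[:280,:680]=cv2.resize(c['frame'][150:220,170:340],None,fx=4,fy=4,interpolation=cv2.INTER_CUBIC)
im[290:590,:400]=cv2.resize(w['frame'],(400,300));im[290:590,400:800]=cv2.resize(s['frame'][170:260,220:340],(400,300),interpolation=cv2.INTER_CUBIC)
cv2.imwrite('pics/m6.png',im)
print('ball over pred wrist',proj(w,g2w(p,[58.4,260,98.2]))*[400/512,300/384]+[0,290],'top',(proj(c,g2w(p,[58.4,260,98.2]))-[170,150])*4)
print('top stop edges if at notch',(proj(c,g2w(p,[[-60,56.6+d,73] for d in(-8,8)]))-[170,150])*4)
```

```text
t 15.5 guide xyz -165.0 260.1 274.3 yawerr 0.0016 w 0.25015290039397414 F [ 0.1  0.4 -0. ]
ball over pred wrist [[369.0986826  427.60060759]] top [[62.61785129 69.55756841]]
top stop edges if at notch [[332.95331802 222.70802139]
 [312.69033605 222.64820205]]
```

View pics/m6.png

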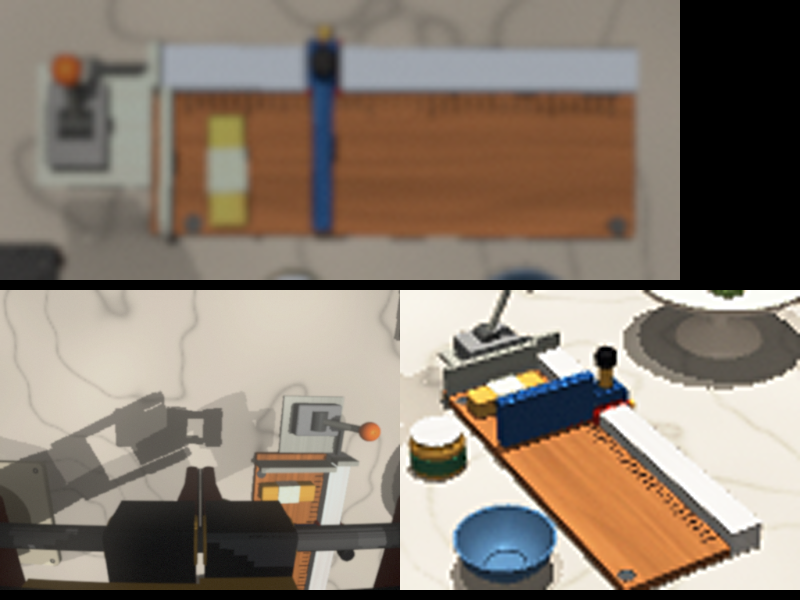

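The ball is fully over: (67,70) in the top view against a predicted (63,70), and (370,432) against (369,428) in the wrist view. The stop spans 313–332 as predicted at the notch, and everything else stands where it was. Handing in.

```bash
python3 -c "
from workcell import ctrl
print(ctrl.close_job())"
```

```text
the job is handed in; nothing more can be done
None
```

The blue stop was pushed into the notch of the red clip, then the lock lever was pushed fully over against its stop; the job was handed in at about 15.7 s, and camera images showed the knob at its resting height and the nougat, tin and bowl in place.

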